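# Start the thread and screw the blending cup's lid home

### The job

The lid of the shorter of the two blending cups was set on carelessly and rides on top of its thread. Without lifting it off, turn that lid backward (anticlockwise seen from above) until it drops into the start of the thread, then screw it forward (clockwise) fully home against its stop, so that its grip bar lines up with the two tabs on the cup, and leave it there.

Things in the scene. Friction and masses are not known exactly. Their poses are not given: they have to be found in the camera images.
- cup: Shorter blending cup: clear cylinder 72 mm across in a round grey foot (100 mm across, 20 high), fixed to the table. Origin: centre of the foot's underside, on the axis, z up. Shoulder 78 mm above the table, then a 45 mm wide threaded neck up to 99 mm. Two grey tabs, 9 mm wide, stick out at the shoulder to 48 mm from the axis, along the cup's +x and -x.
- thread (a point): Centre of that cup's neck top, 99 mm above the table; x along the tabs. The thread repeats every half turn. The lid drops only where its bar stands 60 to 135 degrees anticlockwise (from above) of the line of the tabs: aim for 75. From there it screws clockwise to a hard stop, bar in line with the tabs. Riding on top of the thread it cannot pass that stop clockwise.
- lid: Loose white screw lid on the shorter cup, 70 g: ribbed disc 65 mm across, 25 high, with a raised bar across its top, 56 long, 14 wide, 26 above the disc. Origin: centre of its underside, z up, x along the bar (ends alike). Underside at the start 91 mm above the table, bar 4 to 34 degrees anticlockwise of the tabs; dropped into the thread start 82 mm; home 79 mm. About 1.5 mm play.
- lid_grip (a point): Point on the lid's axis at mid height of the bar, 38 mm above its underside; x along the bar. Fingers standing loosely either side of the bar (4 to 5 mm wider than it) turn the lid and let it sink by its own weight. If the bar is gripped, the lid must be lowered 9 mm after turning back and 3 mm more while screwing forward.
- tall_cup: Taller blending cup, a bystander, fixed: same foot, width, tabs and sort of lid, but 40 mm taller (shoulder at 118 mm, bar top at 170 mm), its lid already tight, bar in line with its tabs. Origin: centre of the foot's underside, z up, x along the tabs. Either cup may stand on the left or right.
There are look-alikes about, which are no part of the job. What is shaped like the lid but green or yellow is not meant. What is shaped like the cup but black or orange is not meant.

How it is judged:
On the way:
1. the lid, turned back, has dropped into the thread start (at least 6 mm lower than at first) (z of lid in the frame of cup below 0.085 m and horizontal distance between lid and cup below 0.01 m and angle between lid's own z axis and vertical below 0.1 rad and angle between the x axis of lid and the x axis of cup, either way round above 0.7 rad), for 0.1 s.
At the end, for the whole second after the job is handed in: The lid sits level on the shorter cup, screwed down to within 2.5 mm of fully home (underside below 81.5 mm), its bar within 12 degrees of the line of the tabs, at rest and released (z of lid in the frame of cup below 0.0815 m and angle between the x axis of lid and the x axis of cup, either way round below 0.21 rad and horizontal distance between lid and cup below 0.01 m and angle between lid's own z axis and vertical below 0.1 rad and linear speed of lid below 0.02 m/s and angular speed of lid below 0.1 rad/s); the robot touches nothing.
It fails at once if the lid is lifted off the cup (more than 9 mm above where it rode on the thread) (z of lid in the frame of cup above 0.1 m).
It also fails if it takes over 38 s, if anything falls off the work surface, if the arm or the gripper's body presses on something with over 40 N, if the wrist force passes 120 N, or if a joint passes its speed limit or range.

### The arm

A 6-joint arm with a two-finger parallel gripper is mounted at the origin on the work surface. World frame = base frame: x ahead of the robot, y to its left, z up, the work surface at z = 0. Lengths are in m, angles in rad, forces in N, time in s.
With the tool pointing down it reaches from about 0.35 to 0.975 m from the base axis. Payload 4.9 kg.
Tool frame: the origin (TCP) lies between the finger pads; the fingertips stand 17 mm ahead of it and the grasp point (between the pads) lies 2 mm behind it; z points along the fingers, y is the line along which they close (so a half turn about z gives the same grasp; the last joint's range is limited). The gripper opens to 85 mm and grips with 20 to 120 N. Pads are 22 mm wide; open, the fingers measure 114 mm over their backs; the gripper's body (76 mm by 85 mm) begins 54 mm behind the grasp point. The pads swing forward as they close: fully open they stand 13 mm farther back than shut.
Start: joints at [-1.45, 0.053, 1.613, -0, 1.476, -0.119], TCP at [0.148, -0.607, 0.248] pointing down, gripper open.
Joint ranges: [-3.01, 3.01], [-1.01, 2.22], [0.06, 2.58], [-1.02, 4.17], [0.09, 2.62], [-3.14, 3.14]. Speed limits (rad/s): [2.57, 2.57, 3.14, 3.14, 3.14, 3.14].

### API

Orientations are given as a rotation vector (axis times angle).
In Python, from cell import bot gives the robot as it stands. The module is installed in compiled form; this text tells all that it offers.
- The arm moves only by the tool send_rows, never from a script. Its arguments are lists of equal length, an entry for each row: "translation": the shift along the tool's x, y, z in mm, a list of three; "yaw": the turn about the tool's z in degrees. In form: {"translation": [[dx, dy, dz], ...], "yaw": [yaw, ...]}. A call has 1 to 8 rows; each row shifts and turns the commanded pose from where the row before left it, along the tool's axes as they then stand; what a row does not reach is not made up. A row lasts 1/10 s, in which the tool goes at most 50 mm and 8.59 degrees, less where a joint would pass 70% of its speed; a pose out of reach is approached as far as the arm can. A call with a gripper value outside its range is refused whole. "fingers" is the finger opening in mm, from 0 to 85.4, set as the call begins (left out, the last holds). The fingers move at their own pace and stop on an object; the grip force is fixed at half the most. Time passes only in rows, so rows that do not move let the fingers close. It gives the time, the measured TCP pose, the force, the opening and the grip force at its end, in the units of the state.
- bot.get_obs(): the state, without advancing time (a new reading comes with each control period).
- bot.get_image(name): name is "side" or "top" or "wrist"; returns (picture, depth): 400x640x3 uint8, red, green, blue; 400x640 float32, m along the optical axis (not along the pixel's ray), 0 where there is no reading.
- bot.get_calibration(name): a dict with "intrinsics" (3x3 intrinsics, pixels), "k1" (the pictures are not rectified: a ray, as slopes to the right and down, at radius r is drawn at 1 + k1 r^2 times it, then the intrinsics apply), "R" (3x3) and "t" (3): a world point X has camera coordinates R X + t. Camera axes: x right, y down, z forward; pixel columns grow to the right and rows downward; lengths in m; the calibration is good to about 2 mm. A picture is of the moment at which its call begins: read the wrist's pose just before it. get_calibration takes no time and is no camera call; for the wrist camera it gives the pose at the moment of the call.
- bot.close_job(): hands the job in; it is judged then, once.
The state is a dict: "time_s": time; "qpos": joint angles; "qvel": joint speeds; "joint_efforts": joint torques, N m; "position": TCP position; "eef_rot": TCP orientation; "ft_force": force on the tool from outside, world axes, zero at the start; "torque": the same for the moment, N m; "grip_width": opening from 0.0 (shut) to 1.0 (fully open); "grasp_force": force on a finger pad.
Only numpy, scipy, OpenCV 4.12 (cv2) and the standard library are available. Lean on these libraries where they do the work, as an engineer would, in place of code of your own. Each camera call takes 0.05 s, during which the arm holds its last target. There are 200 camera calls.

## Working session

There is one attempt and no reset: what is moved stays moved. The work goes in short steps, Python scripts to look and compute and a tool call to move; the robot and the scene stay as the last step left them, time stands still between calls to the robot, and variables do not carry over. Pictures are saved under pics/ and viewed, at most 10 in all, crops included, and the job is handed in when it is done.

Besides the shell and the picture viewer there is one more tool, called after ">>>" in YAML: its name, and indented under it one key for each argument. send_rows: Moves the arm, as the interface text tells. Its arguments: {"type":"object","properties":{"translation":{"type":"array","items":{"type":"array","items":{"type":"number"}}},"yaw":{"type":"array","items":{"type":"number"}},"fingers":{"type":"number"}},"required":["translation","yaw"]}

```bash
mkdir -p pics; python3 - <<'E'
from cell import bot
import cv2,numpy as np
o=bot.get_obs();print(o['time_s'],o['position'],o['eef_rot'],o['grip_width'])
for n in ('top','side'):
    p,d=bot.get_image(n);c=bot.get_calibration(n);np.savez('pics/'+n,p=p,d=d,**c)
    cv2.imwrite(f'pics/{n}.png',p[:,:,::-1]);print(n,c)
E
```

```text
0.0 [ 0.14838287 -0.60654017  0.24705331] [-3.11701456e+00 -3.75529560e-01 -2.73159716e-05] 1.0050669628059434
top {'intrinsics': array([[488.04201125,   0.        , 328.92301279],
       [  0.        , 488.04201125, 207.35976163],
       [  0.        ,   0.        ,   1.        ]]), 'k1': -0.06582301398343109, 'R': array([[-0.03744571, -0.99928819,  0.00457622],
       [-0.97830042,  0.03572463, -0.20408831],
       [ 0.20377955, -0.01211915, -0.97894179]]), 't': array([0.04629771, 0.5337783 , 0.88941748])}
side {'intrinsics': array([[459.10328691,   0.        , 313.87333358],
       [  0.        , 459.10328691, 197.36301499],
       [  0.        ,   0.        ,   1.        ]]), 'k1': -0.10206930182080994, 'R': array([[ 0.97311676, -0.23009478,  0.0100085 ],
       [-0.11710015, -0.53172466, -0.83878271],
       [ 0.19832129,  0.81506152, -0.54437431]]), 't': array([-0.49164427,  0.1413639 ,  0.90976774])}
```

View pics/top.png

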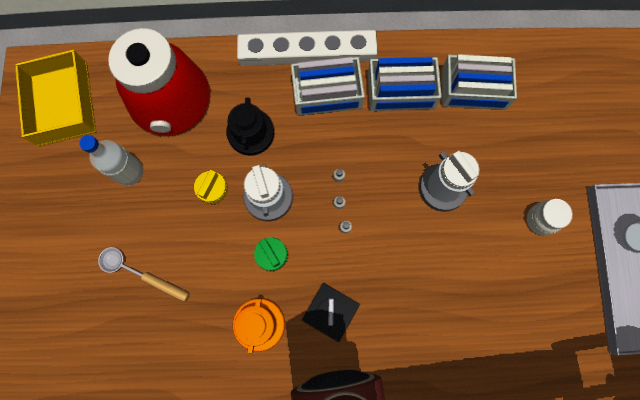

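View pics/side.png

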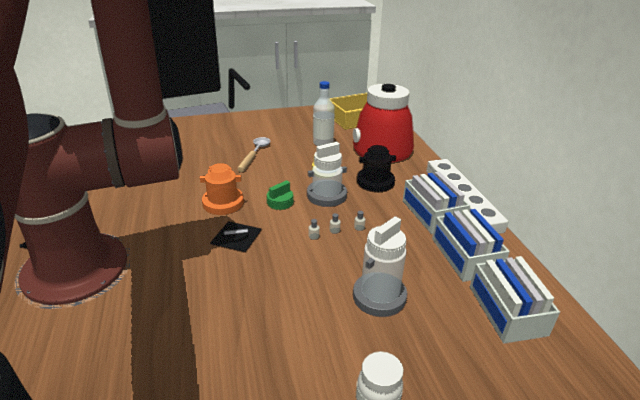

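The top view shows two white-lidded cups, at about (265,190) and (455,175). The right one looks taller. I'll check this with depth and an enlarged crop.

```bash
cat > h.py <<'E'
import numpy as np,cv2
def ray(c,uv):
    uv=np.atleast_2d(np.float64(uv)); K=c['intrinsics']
    s=(uv-K[:2,2])/[K[0,0],K[1,1]]; x=s.copy()
    for _ in range(20): x=s/(1+c['k1']*(x**2).sum(1,keepdims=True))
    return np.c_[x,np.ones(len(x))]
def by_depth(c,uv,z): return (ray(c,uv)*np.reshape(z,(-1,1))-c['t'])@c['R']
def on_plane(c,uv,h):
    d=ray(c,uv)@c['R']; o=-c['R'].T@c['t']
    return o+d*((h-o[2])/d[:,2:3])
def cloud(c,p,d):
    v,u=np.nonzero(d>0); return u,v,by_depth(c,np.c_[u,v],d[v,u])
def project(c,X):
    q=np.atleast_2d(X)@c['R'].T+c['t']; s=q[:,:2]/q[:,2:]
    return s*(1+c['k1']*(s**2).sum(1,keepdims=True))*[c['intrinsics'][0,0],c['intrinsics'][1,1]]+c['intrinsics'][:2,2]
E
python3 - <<'E'
from h import *
f=dict(np.load('pics/top.npz'));u,v,X=cloud(f,f['p'],f['d'])
for n,(a,b) in dict(left=(268,190),right=(455,180)).items():
    m=(abs(u-a)<32)&(abs(v-b)<36)
    P=X[m];print(n,'z99',np.percentile(P[:,2],[90,97,99.5]))
    for lo,hi in ((.012,.026),(.072,.084),(.108,.122),(.134,.152),(.162,.175)):
        Q=P[(P[:,2]>lo)&(P[:,2]<hi)]
        if len(Q)>9:
            (cx,cy),sz,ang=cv2.minAreaRect(np.float32(Q[:,:2]*1000));print(lo,len(Q),np.median(Q[:,2]).round(4),(Q[:,:2].mean(0)).round(4),round(cx),round(cy),np.round(sz),round(ang,1))
p=f['p'][:,:,::-1]
cv2.imwrite('pics/crop.png',np.hstack([cv2.resize(p[150:230,225:305],(400,400),interpolation=3),cv2.resize(p[140:220,410:490],(400,400),interpolation=3)]))
E
```

```text
left z99 [0.11850543 0.14279225 0.14479336]
0.012 628 0.0212 [0.5532 0.1407] 563 146 [81. 97.] 25.8
0.072 227 0.0788 [0.5519 0.1408] 571 149 [69. 72.] 46.7
0.108 706 0.1174 [0.5685 0.1479] 570 149 [63. 62.] 16.6
0.134 244 0.1431 [0.5706 0.1481] 571 148 [56. 14.] 15.8
right z99 [0.14703235 0.17076284 0.17271644]
0.012 568 0.0209 [ 0.5613 -0.1987] 571 -200 [100.  74.] 37.8
0.072 75 0.0782 [ 0.5593 -0.19  ] 564 -194 [70. 29.] 40.8
0.108 297 0.1181 [ 0.5668 -0.1988] 570 -202 [96. 49.] 41.9
0.134 671 0.1449 [ 0.5737 -0.2052] 578 -210 [63. 64.] 3.2
0.162 289 0.1706 [ 0.5782 -0.2101] 579 -211 [56. 15.] 32.6
```

View pics/crop.png

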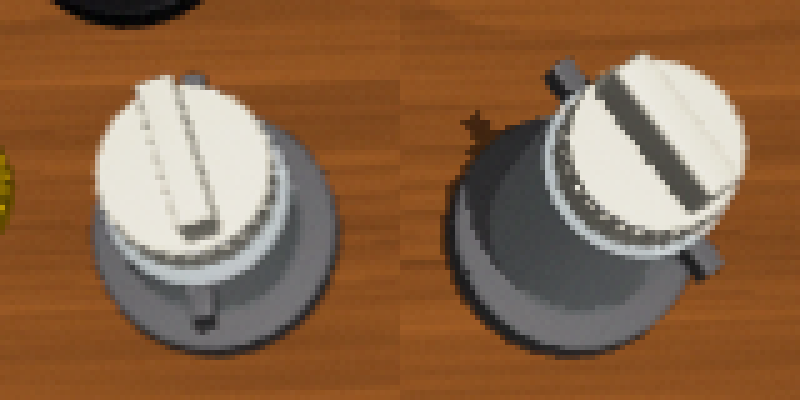

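The left cup is the short one: bar top 143 mm, lid axis about (0.571, 0.148), bar about 16° from world x. The right cup's bar top is at 171 mm. Next I need the tab direction, then I'll start the approach.

```bash
python3 - <<'E'
from h import *
f=dict(np.load('pics/top.npz'));u,v,X=cloud(f,f['p'],f['d'])
c=np.array([.5705,.1485]);r=np.hypot(*(X[:,:2]-c).T)
m=(r<.032)&(X[:,2]>.139)&(X[:,2]<.148);Q=X[m][:,:2];w,V=np.linalg.eigh(np.cov(Q.T));print('bar',np.degrees(np.arctan2(*V[::-1,1])),Q.mean(0))
m=(r<.052)&(r>.0385)&(X[:,2]>.065)&(X[:,2]<.09)
for a,b,P in zip(u[m],v[m],X[m]):print(a,b,P.round(3),f['p'][b,a])
E
```

```text
bar -165.63695301512237 [0.57121037 0.14837486]
262 165 [0.618 0.152 0.078] [104 103 107]
263 165 [0.618 0.15  0.078] [107 107 110]
264 165 [0.618 0.148 0.079] [106 105 109]
265 165 [0.617 0.146 0.08 ] [100  87  83]
262 166 [0.616 0.152 0.08 ] [118 117 116]
263 166 [0.616 0.15  0.079] [112 110 112]
264 166 [0.616 0.149 0.078] [116 114 115]
265 166 [0.616 0.146 0.079] [89 87 87]
266 166 [0.616 0.145 0.077] [108  67  38]
266 167 [0.615 0.145 0.074] [136 112  93]
263 209 [0.532 0.151 0.078] [102 100 104]
264 209 [0.531 0.149 0.081] [107 106 108]
265 209 [0.531 0.147 0.08 ] [109 109 111]
266 209 [0.531 0.146 0.078] [111 110 113]
263 210 [0.529 0.151 0.08 ] [ 99 100 102]
264 210 [0.529 0.149 0.08 ] [109 106 109]
265 210 [0.529 0.147 0.079] [110 108 111]
266 210 [0.53  0.146 0.078] [115 114 116]
263 211 [0.528 0.151 0.077] [ 99  98 101]
264 211 [0.528 0.149 0.078] [111 110 113]
265 211 [0.528 0.147 0.079] [114 112 116]
266 211 [0.528 0.146 0.078] [121 119 121]
267 211 [0.529 0.145 0.069] [90 89 91]
263 212 [0.526 0.151 0.078] [101 101 102]
264 212 [0.525 0.149 0.081] [108 106 108]
265 212 [0.526 0.148 0.075] [112 111 114]
266 212 [0.526 0.146 0.078] [118 117 119]
267 212 [0.527 0.145 0.069] [87 85 88]
263 213 [0.524 0.151 0.079] [90 90 91]
264 213 [0.524 0.149 0.078] [78 76 80]
265 213 [0.524 0.147 0.079] [70 68 70]
266 213 [0.524 0.146 0.076] [61 61 63]
267 213 [0.526 0.145 0.069] [47 47 47]
264 214 [0.523 0.15  0.071] [41 40 41]
265 214 [0.523 0.148 0.07 ] [38 37 39]
266 214 [0.523 0.146 0.072] [37 38 39]
267 214 [0.524 0.145 0.069] [41 39 40]
```

>>> send_rows:
  translation:
    - [40, 20, 0]
    - [40, 20, 0]
    - [40, -30, 0]
    - [35, -35, 0]
    - [35, -35, 0]
    - [35, -35, 0]
    - [35, -35, 0]
    - [35, -35, 0]
  yaw: [0, 0, 0, 0, 0, 0, 0, 0]
  fingers: 60

```text
time_s: 0.9
position: [0.3963, -0.3747, 0.2478]
eef_rot: [-3.119, -0.375, 0.0]
ft_force: [1.1, -0.2, 0.3]
grip_width: 0.704
grasp_force: 0.0
```

Tabs lie along world x (about 0°), and the bar is at 14.4°. The cup axis is about (0.571, 0.148).

>>> send_rows:
  translation:
    - [25, -39, 0]
    - [25, -39, 0]
    - [25, -39, 0]
    - [25, -39, 0]
    - [25, -39, 0]
    - [25, -39, 0]
    - [24, -39, 0]
    - [24, -39, 0]
  yaw: [0, 0, 0, 0, 0, 0, 0, 0]

```text
time_s: 1.7
position: [0.514, -0.0247, 0.2479]
eef_rot: [3.119, 0.376, -0.0]
ft_force: [0.3, -0.4, 0.4]
grip_width: 0.698
grasp_force: 0.0
```

>>> send_rows:
  translation:
    - [24, -39, 0]
    - [24, -39, 0]
    - [24, -39, 0]
    - [24, -38, 0]
    - [0, 0, 0]
    - [0, 0, 0]
  yaw: [0, 0, 0, 0, 0, 0]
  fingers: 26

```text
time_s: 2.3
position: [0.5701, 0.1476, 0.2475]
eef_rot: [3.118, 0.379, -0.003]
ft_force: [0.3, 0.2, -0.2]
grip_width: 0.3
grasp_force: 0.0
```

```bash
python3 - <<'E'
from h import *
from cell import bot
o=bot.get_obs();print(o['position'],o['eef_rot'],o['qpos'],o['grip_width'],o['ft_force'])
for n in('wrist','top'):
    c=bot.get_calibration(n);p,d=bot.get_image(n);np.savez('pics/'+n+'2',p=p,d=d,**c);cv2.imwrite(f'pics/{n}2.png',p[:,:,::-1])
    u,v,X=cloud(c,p,d);r=np.hypot(*(X[:,:2]-[.571,.148]).T)
    m=(r<.034)&(X[:,2]>.137)&(X[:,2]<.149)&(p[v,u].min(1)>150)
    Q=X[m]
    if len(Q)>20:
        (a,b),s,t=cv2.minAreaRect(np.float32(Q[:,:2]*1000));w,V=np.linalg.eigh(np.cov(Q[:,:2].T));print(n,len(Q),Q.mean(0),a,b,s,'bar',np.degrees(np.arctan2(*V[::-1,1])))
E
```

```text
[0.57014481 0.14756021 0.24747307] [ 3.11821681e+00  3.78927065e-01 -2.51227753e-03] [ 1.27119186e-01 -3.07649971e-02  1.69840711e+00 -4.27549220e-04
  1.47555280e+00  1.45610150e+00] 0.2996723145131589 [ 0.34463525  0.21820088 -0.2086554 ]
wrist 611 [0.5578359  0.14416526 0.14061941] 563.285400390625 145.96498107910156 (37.52684020996094, 13.936586380004883) bar -166.14862605001062
```

View pics/wrist2.png

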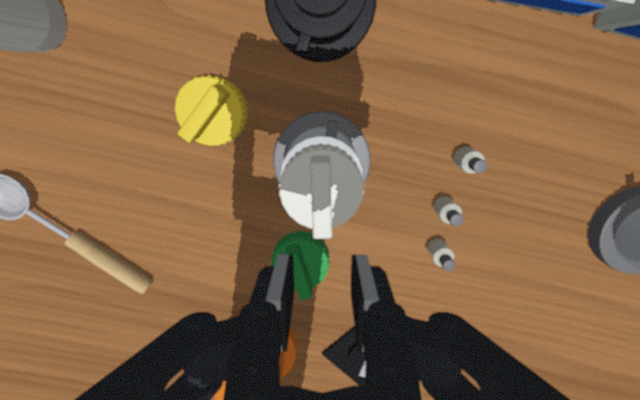

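The wrist view shows the lid at (320,185), half in the gripper's shadow, with the bar along the finger midline (x≈321). I'll redo the bar fit without the brightness threshold.

```bash
python3 - <<'E'
from h import *
c=dict(np.load('pics/wrist2.npz'));p,d=c['p'],c['d'];u,v,X=cloud(c,p,d)
r=np.hypot(*(X[:,:2]-[.571,.148]).T)
for lo,hi in((.134,.149),(.109,.120)):
    Q=X[(r<.04)&(X[:,2]>lo)&(X[:,2]<hi)];(a,b),s,t=cv2.minAreaRect(np.float32(Q[:,:2]*1000));w,V=np.linalg.eigh(np.cov(Q[:,:2].T));print(len(Q),Q.mean(0),a,b,s,np.degrees(np.arctan2(*V[::-1,1])))
E
```

```text
1541 [0.57374472 0.14881932 0.14057703] 572.0513305664062 148.43728637695312 (55.663856506347656, 14.018235206604004) -164.36712905271602
3886 [0.57470666 0.14896724 0.11466329] 572.9749755859375 148.99664306640625 (62.06388473510742, 64.53828430175781) 105.88751456926886
```

>>> send_rows:
  translation:
    - [1.5, -0.5, 30]
    - [0, 0, 30]
    - [0, 0, 20]
    - [0, 0, 15]
    - [0, 0, 8]
    - [0, 0, 4]
    - [0, 0, 2]
    - [0, 0, 0]
  yaw: [-1, 0, 0, 0, 0, 0, 0, 0]

```text
time_s: 3.2
position: [0.5724, 0.1475, 0.1402]
eef_rot: [3.116, 0.403, 0.002]
ft_force: [-0.1, -0.6, -0.5]
grip_width: 0.302
grasp_force: 0.0
```

>>> send_rows:
  translation:
    - [0, 0, 0]
    - [0, 0, 0]
    - [0, 0, 0]
    - [0, 0, 0]
  yaw: [0, 0, 0, 0]
  fingers: 18.5

```text
time_s: 3.6
position: [0.5719, 0.1476, 0.1396]
eef_rot: [3.116, 0.403, 0.001]
ft_force: [-0.3, 1.0, -1.3]
grip_width: 0.223
grasp_force: 0.0
```

>>> send_rows:
  translation:
    - [0, -0.5, 1]
    - [0, 0, 0]
    - [0, 0, 0]
    - [0, 0, 0]
    - [0, 0, 0]
    - [0, 0, 0]
    - [0, 0, 0]
    - [0, 0, 0]
  yaw: [-3, -6, -6, -6, -6, -6, -6, -6]

```text
time_s: 4.4
position: [0.5717, 0.1481, 0.1383]
eef_rot: [2.721, 1.571, -0.0]
ft_force: [0.3, -0.7, 0.4]
grip_width: 0.216
grasp_force: 0.3
```

>>> send_rows:
  translation:
    - [0, 0, 0]
    - [0, 0, 0]
    - [0, 0, 0]
    - [0, 0, 0]
    - [0, 0, 0]
    - [0, 0, 0]
    - [0, 0, 0]
  yaw: [-6, -6, -6, -4, -3, 0, 0]

```text
time_s: 5.1
position: [0.5717, 0.148, 0.1383]
eef_rot: [-2.322, -2.116, 0.0]
ft_force: [-0.1, -0.3, -0.6]
grip_width: 0.214
grasp_force: 0.1
```

```bash
cat > look.py <<'E'
from h import *
from cell import bot
import sys
t=sys.argv[1]
o=bot.get_obs();print(o['position'],o['eef_rot'],o['ft_force'],o['torque'],o['grip_width'])
S=[]
for n in('wrist','top','side'):
    c=bot.get_calibration(n);p,d=bot.get_image(n);u,v,X=cloud(c,p,d);r=np.hypot(*(X[:,:2]-[.5715,.1485]).T)
    g=(p[v,u].min(1)>70)&(np.ptp(p[v,u].astype(int),1)<30)&(r<.036)
    for lo,hi in((.123,.150),(.098,.1225)):
        Q=X[g&(X[:,2]>lo)&(X[:,2]<hi)]
        if len(Q)>30:
            w,V=np.linalg.eigh(np.cov(Q[:,:2].T));print(n,lo,len(Q),'z med,90%',np.percentile(Q[:,2],[50,90]).round(4),Q[:,:2].mean(0).round(4),'ang',round(np.degrees(np.arctan2(*V[::-1,1]))%180,1),'eig',w*1e6)
    q=project(c,[.5715,.1485,.12])[0].astype(int);x=np.clip(q[0]-60,0,520);y=np.clip(q[1]-75,0,250)
    S.append(cv2.resize(p[y:y+150,x:x+120,::-1],(260,325),interpolation=cv2.INTER_CUBIC))
cv2.imwrite(f'pics/{t}.png',np.hstack(S))
E
python3 look.py a
```

```text
[0.5716663  0.14803817 0.13829127] [-2.32217630e+00 -2.11588246e+00  7.27941121e-05] [-0.07081433 -0.32948551 -0.56655017] [-0.03600536  0.02538645 -0.02120614] 0.21427641993428886
wrist 0.123 5090 z med,90% [0.1317 0.1375] [0.572 0.154] ang 72.2 eig [ 52.52499773 217.17712092]
wrist 0.098 6664 z med,90% [0.1058 0.107 ] [0.5716 0.1621] ang 173.1 eig [161.51943088 328.63583791]
side 0.123 143 z med,90% [0.1321 0.144 ] [0.5701 0.1407] ang 66.2 eig [ 78.40985846 229.06396199]
side 0.098 295 z med,90% [0.1061 0.1096] [0.5684 0.1373] ang 2.0 eig [238.45534217 308.50049718]
```

View pics/a.png

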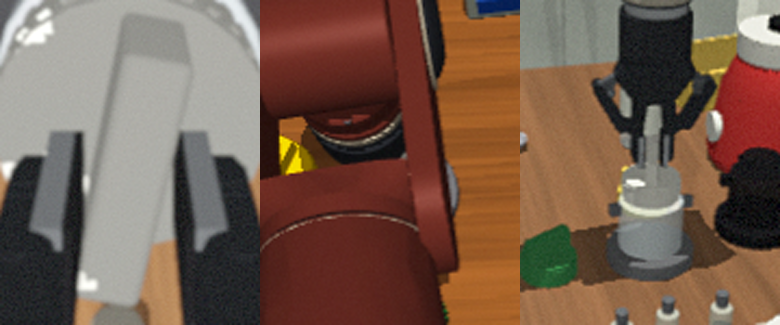

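The wrist view (left panel) shows the bar at about 72° between the pads. The disc top fell from 115 to 106 mm, so the lid has dropped into the thread. I'll lower the fingers and screw forward.

>>> send_rows:
  translation:
    - [0, 0, 3]
    - [0, 0, 3]
    - [0, 0, 1]
    - [0, 0, 0]
    - [0, 0, 0]
    - [0, 0, 0]
    - [0, 0, 0]
    - [0, 0, 0]
  yaw: [0, 0, 2, 5, 6, 6, 6, 6]

```text
time_s: 6.05
position: [0.5715, 0.148, 0.1308]
eef_rot: [-2.805, -1.414, 0.001]
ft_force: [0.3, -0.1, 0.2]
grip_width: 0.215
grasp_force: 0.4
```

>>> send_rows:
  translation:
    - [0, 0, 0]
    - [0, 0, 0]
    - [0, 0, 0]
    - [0, 0, 0]
    - [0, 0, 0]
    - [0, 0, 0]
    - [0, 0, 0]
    - [0, 0, 0]
  yaw: [6, 6, 6, 6, 6, 6, 6, 6]

```text
time_s: 6.85
position: [0.5715, 0.148, 0.1308]
eef_rot: [-3.138, -0.15, 0.001]
ft_force: [-0.2, -0.8, -0.6]
grip_width: 0.219
grasp_force: 0.3
```

>>> send_rows:
  translation:
    - [0, 0, 0]
    - [0, 0, 0]
    - [0, 0, 0]
    - [0, 0, 0]
    - [0, 0, 0]
    - [0, 0, 0]
  yaw: [3, 3, 3, 2, 0, 0]

```text
time_s: 7.45
position: [0.5716, 0.148, 0.131]
eef_rot: [3.138, -0.143, -0.001]
ft_force: [-0.3, 0.1, -1.0]
grip_width: 0.216
grasp_force: 0.0
```

```bash
python3 look.py b
```

```text
[0.57156131 0.14800882 0.13100856] [ 3.13825166e+00 -1.43108628e-01 -6.00603664e-04] [-0.27731357  0.14122867 -1.04389401] [ 0.01172803  0.05420703 -0.03727704] 0.21618108652083748
wrist 0.123 5214 z med,90% [0.1289 0.1393] [0.5773 0.1475] ang 7.3 eig [ 50.10997724 215.43582608]
wrist 0.098 6729 z med,90% [0.103  0.1114] [0.5855 0.1459] ang 85.6 eig [149.98894374 319.81993688]
side 0.123 97 z med,90% [0.1291 0.1426] [0.5689 0.1419] ang 5.0 eig [ 61.20808506 303.86218895]
side 0.098 294 z med,90% [0.1047 0.1182] [0.5706 0.1344] ang 1.6 eig [ 84.57048745 309.41614546]
```

View pics/b.png

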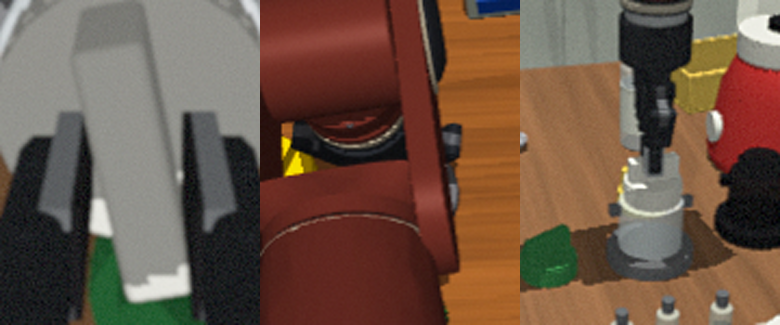

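The bar is at about 7° and has not reached the stop yet. I'll keep turning in small steps.

>>> send_rows:
  translation:
    - [0, 0, 0]
    - [0, 0, 0]
    - [0, 0, 0]
    - [0, 0, 0]
    - [0, 0, 0]
    - [0, 0, 0]
  yaw: [2, 2, 2, 1.5, 0, 0]

```text
time_s: 8.2
position: [0.5716, 0.148, 0.1312]
eef_rot: [3.122, -0.348, -0.0]
ft_force: [-0.4, 0.2, -0.4]
grip_width: 0.215
grasp_force: 6.4
```

```bash
python3 look.py c
```

```text
[0.57159946 0.14802219 0.13121852] [ 3.12211893e+00 -3.47834578e-01 -3.24738015e-04] [-0.36248294  0.21476211 -0.38875914] [-0.0108335  -0.00695814  0.288131  ] 0.2154602623473658
wrist 0.123 5141 z med,90% [0.1289 0.1389] [0.5775 0.1468] ang 1.7 eig [ 49.60401158 213.17255706]
wrist 0.098 6720 z med,90% [0.1029 0.1118] [0.5852 0.1438] ang 77.9 eig [150.71948766 316.91972725]
side 0.123 97 z med,90% [0.1291 0.1405] [0.5708 0.1394] ang 4.6 eig [ 38.64859219 317.30896874]
side 0.098 297 z med,90% [0.104  0.1175] [0.5703 0.1342] ang 176.9 eig [ 77.76839407 307.01507765]
```

The torque rose to 0.29 N·m with the bar at about 1°, so the lid is at its stop. I'll unload the fingers, open them and retreat.

>>> send_rows:
  translation:
    - [0, 0, 0]
    - [0, 0, 0]
    - [0, 0, 0]
    - [0, 0, 0]
    - [0, 0, 0]
    - [0, 0, 0]
  yaw: [-4, -4, -4, 0, 0, 0]
  fingers: 28

```text
time_s: 8.95
position: [0.5718, 0.1481, 0.1314]
eef_rot: [-3.141, 0.023, -0.0]
ft_force: [0.3, 0.5, -0.6]
grip_width: 0.324
grasp_force: 0.0
```

>>> send_rows:
  translation:
    - [0, 0, -10]
    - [0, 0, -20]
    - [0, 0, -30]
    - [0, 0, -40]
    - [-30, 0, -30]
    - [-30, 0, 0]
    - [-30, 0, 0]
    - [0, 0, 0]
  yaw: [0, 0, 0, 0, 0, 0, 0, 0]

```text
time_s: 9.75
position: [0.4796, 0.1495, 0.2623]
eef_rot: [-3.141, 0.02, -0.002]
ft_force: [1.3, -0.1, -0.5]
grip_width: 0.328
grasp_force: 0.0
```

```bash
python3 look.py d; python3 - <<'E'
from h import *
from cell import bot
c=bot.get_calibration('wrist');p,d=bot.get_image('wrist');cv2.imwrite('pics/e.png',p[:,:,::-1]);u,v,X=cloud(c,p,d);r=np.hypot(*(X[:,:2]-[.571,.148]).T)
for a,lo,hi in((.04,.122,.14),(.04,.096,.11)):
    Q=X[(r<a)&(X[:,2]>lo)&(X[:,2]<hi)];(x,y),s,t=cv2.minAreaRect(np.float32(Q[:,:2]*1000));w,V=np.linalg.eigh(np.cov(Q[:,:2].T));print(len(Q),np.median(Q[:,2]),x,y,s,np.degrees(np.arctan2(*V[::-1,1]))%180)
E
```

```text
[0.47955378 0.14954344 0.26233092] [-3.14108704e+00  1.99490358e-02 -1.52629470e-03] [ 1.26308196 -0.08626062 -0.46980168] [0.01209548 0.00080023 0.05755057] 0.32754651501354975
wrist 0.123 1799 z med,90% [0.1288 0.1297] [0.574  0.1479] ang 1.6 eig [ 15.8376074  256.05627153]
wrist 0.098 4315 z med,90% [0.1029 0.1038] [0.5733 0.1474] ang 92.8 eig [226.61057024 352.48296543]
top 0.098 98 z med,90% [0.1051 0.107 ] [0.5666 0.1236] ang 169.6 eig [ 8.08694901 93.12385527]
side 0.123 108 z med,90% [0.1283 0.1305] [0.5714 0.1435] ang 0.9 eig [ 14.68676016 253.88561183]
side 0.098 328 z med,90% [0.1048 0.1188] [0.5706 0.1351] ang 178.3 eig [ 76.6828142  281.67151816]
1758 0.12873120529310705 572.834716796875 147.81748962402344 (55.69845199584961, 13.944173812866211) 1.53804712823802
4306 0.10286549578664325 572.6599731445312 147.9476776123047 (64.99154663085938, 64.82626342773438) 92.61040840672003
```

View pics/e.png

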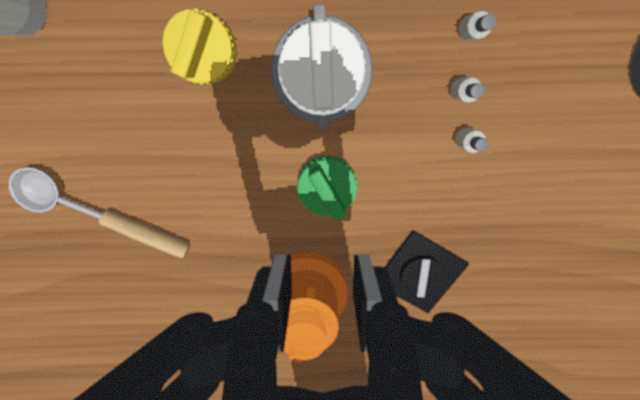

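The wrist view shows the bar at (320,68) lined up with both tabs, at (319,12) and (322,122). The lid sits about 12 mm lower than at the start and the gripper is clear.

```bash
python3 -c "
from cell import bot
print(bot.close_job())"
```

```text
the job is handed in; nothing more can be done
None
```

I turned the short cup's lid back until it dropped into the thread, then screwed it forward to its stop: it sits about 12 mm lower, with its bar within about 2° of the tabs. The gripper is clear and the job is handed in (no verdict was returned).

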